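# Roll the dark drill core to the camera mark

## Task

Roll the dark rock core along the grey mat, without picking it up, until it lies at rest on the yellow band, square across the mat and not overhanging it, ready for the little bench camera; a fingertip pushed slowly against the upper half of its back does it. Leave the pale core and the brown dropper bottle where they are.

Things in the scene. Friction and masses are not known exactly. Their poses are not given: they have to be found in the camera images.
- mark (a point): Middle of the yellow band on the fixed grey mat's top face, 2 mm above the bench. x runs along the mat (400 mm), y across it (140 mm), z up. The band is 40 mm wide along x and spans the width. The two cores lie on opposite sides of it, 120 to 160 mm off along x, either way round. A white camera 50 mm high, 70 mm along x, is fixed beside the mat; its lens ends 83 mm to -y of this point.
- core_dark: Near-black rock cylinder in a slick PTFE sleeve, 64 mm across, 80 mm long, 0.65 kg, white line on top at the start. Origin mid-axis, 32 mm above the mat; y along the cylinder, starting along the mat's y; x, z turn with it. Friction 0.2: a fingertip 34 to 42 mm above the mat, moved level at 40 mm/s against its back, slips on it and rolls it ahead; ease off gently: a jerky nudge sends it 20 mm on.
- core_pale: Pale pinkish rock core, also sleeved, of the same size (64 mm diameter, 80 mm long) and mass, with a red line along it, lying on the mat on the other side of the band. Origin at the middle of its axis, y axis along the cylinder. To be left alone.
- dropper: Small brown glass dropper bottle with a black cap, 36 mm in diameter and 75 mm high, standing on the bench beside the mat on the camera's side. Origin at the centre of its underside, z up. To be left alone.
There are look-alikes about, which are no part of the job. Of the things shaped like the core_dark, the black one is meant.

How it is judged:
By the outcome, as a careful person would: the job done as asked, in the order asked, and still so for the second after the job is handed in, with the robot touching nothing.
It also fails if it takes over 35 s, if anything falls off the work surface, if the arm or the gripper's body presses on something with over 40 N, if the wrist force passes 120 N, or if a joint passes its speed limit or range.

## Robot

A 6-joint arm with a two-finger parallel gripper is mounted at the origin on the work surface. World frame = base frame: x ahead of the robot, y to its left, z up, the work surface at z = 0. Lengths are in m, angles in degrees, forces in N, time in s.
With the tool pointing down it reaches from about 0.35 to 0.875 m from the base axis. Payload 4.2 kg.
Tool frame: the origin (TCP) lies between the finger pads; the fingertips stand 17 mm ahead of it and the grasp point (between the pads) lies 2 mm behind it; z points along the fingers, y is the line along which they close (so a half turn about z gives the same grasp; the last joint's range is limited). The gripper opens to 87 mm and grips with 3 to 60 N. Pads are 19 mm wide; open, the fingers measure 117 mm over their backs; the gripper's body (75 mm by 190 mm) begins 51 mm behind the grasp point.
Start: joints at [-53.594, 22.042, 0.453, 0, -68.411, -14.817], TCP at [0.23, -0.581, 0.24] pointing down, gripper open.
Joint ranges: [-179.83, 179.83], [-69.29, 118.12], [-61.27, 80.66], [-181.25, 117.63], [-171.15, -9.14], [-177.46, 177.46]. Speed limits (degrees/s): [159.86, 159.86, 180, 180, 180, 180].

## Interface

Orientations are given as a 3x3 rotation matrix whose columns are the frame's x, y, z axes.
In Python, from station import sense, capture, r, masks_of gives the robot as it stands.
- The arm moves only by the tool apply_moves, never from a script. Its argument "steps" is a list that holds one entry, the list of rows, each a list of 7 numbers: the opening, from 0 (shut) to 1 (fully open), then the shift along the tool's x, y, z in mm, then the turn, a rotation vector about the tool's x, y, z in rad. A call has 1 to 12 rows; each row shifts and turns the commanded pose from where the row before left it, along the tool's axes as they then stand; what a row does not reach is not made up. A row lasts 1/8 s, in which the tool goes at most 62.5 mm and 10.7 degrees, less where a joint would pass 70% of its speed; a pose out of reach is approached as far as the arm can. A call with a gripper value outside its range is refused whole. The fingers move at their own pace and stop on an object; the grip force is fixed at half the most. Time passes only in rows, so rows that do not move let the fingers close. It gives the time, the measured TCP pose, the force and the opening at its end, in the units of the state.
- sense(): the state, without advancing time (a new reading comes with each control period).
- capture(name): name is "side" or "top" or "wrist"; returns a dict with "color" (480x640x3 uint8, red, green, blue), "vfov" (degrees; the focal length in pixels is half the picture's height over the tangent of half this angle, whatever the lens; pixels are square), "cx", "cy" (the principal point, pixels), "T" (4x4, takes a point from camera to world coordinates). Camera axes: x right, y down, z forward; pixel columns grow to the right and rows downward; lengths in m; the calibration is good to about 2 mm. A picture is of the moment at which its call begins. There is no depth.
- r.finish_job(): hands the job in, once; it reports no verdict.
Trained networks look in a picture, given as the dict that the camera call returned (one of the last four; its "shot" number tells which), for a name from the list of things; names that differ only in an ending like _2 or _b are one class to them, and where a whole thing is asked for, a point or a joint stands for the part that bears it (a point fixed in the world has none). Each returns a list of dicts, best first, with "confidence" (0 to 1); they miss things now and then, are a little off and sometimes report something else, mostly with a low value. They report only what shows in the picture. A call takes as long as a camera call. They do not tell look-alikes from the thing itself.
- masks_of(picture, thing): "pixels" (480x640 bool, what is visible of it) and "box" ([left, top, width, height] in pixels, round what is visible of it).
The state is a dict: "time_s": time; "joints": joint angles; "joint_velocities": joint speeds; "effort": joint torques, N m; "tcp_pos": TCP position; "ee_rot": TCP orientation; "wrist_force": force on the tool from outside, world axes, zero at the start; "moment": the same for the moment, N m; "gripper_width": opening from 0.0 (shut) to 1.0 (fully open).
Only numpy, scipy, OpenCV 4.12 (cv2) and the standard library are available. Lean on these libraries where they do the work, as an engineer would, in place of code of your own. Each camera call takes 0.05 s, during which the arm holds its last target. There are 200 camera calls.

## Working session

There is one attempt and no reset: what is moved stays moved. The work goes in short steps, Python scripts to look and compute and a tool call to move; the robot and the scene stay as the last step left them, time stands still between calls to the robot, and variables do not carry over. Pictures are saved under pics/ and viewed, on a budget of 10 in all, crops included, one or two more only if the job needs it, and the job is handed in when it is done.

Besides the shell and the picture viewer there is one more tool, called after ">>>" by a JSON object that holds its "op" and its "data". apply_moves: Moves the arm, as the interface text tells. Its arguments: {"type":"object","properties":{"steps":{"type":"array","items":{"type":"array","items":{"type":"array","items":{"type":"number"}}}}},"required":["steps"]}

```bash
ls; mkdir -p pics
cat > h.py <<'E'
import numpy as np, cv2
from station import sense, capture, r, masks_of
def K(c):
    f=240/np.tan(np.radians(c["vfov"]/2)); return f
def ray(c,u,v,z):
    f=K(c);T=np.array(c["T"]);d=T[:3,:3]@np.array([(u-c["cx"])/f,(v-c["cy"])/f,1]);o=T[:3,3]
    return o+d*(z-o[2])/d[2]
def proj(c,p):
    T=np.array(c["T"]);q=T[:3,:3].T@(np.array(p)-T[:3,3]);f=K(c)
    return np.array([c["cx"]+f*q[0]/q[2],c["cy"]+f*q[1]/q[2]])
def save(c,n,img=None):
    cv2.imwrite("pics/"+n,cv2.cvtColor(c["color"] if img is None else img,cv2.COLOR_RGB2BGR))
E
python3 - <<'E'
from h import *
s=sense();print(s["time_s"],s["tcp_pos"],np.round(s["ee_rot"],3).tolist())
for n in("top","side"):
    c=capture(n);save(c,n+"0.png");print(n,c["vfov"],np.round(c["T"],3).tolist())
    for t in("core_dark","core_pale","dropper"):
        for m in masks_of(c,t):
            ys,xs=np.nonzero(m["pixels"]);print(t,round(m["confidence"],2),m["box"],xs.mean().round(1),ys.mean().round(1),c["color"][m["pixels"]].mean(0).round(),ray(c,xs.mean(),ys.mean(),.034).round(3))
E
```

```text
pics
0.0 [ 0.22978266 -0.58063146  0.23846751] [[-0.93, -0.368, -0.001], [-0.368, 0.93, 0.002], [0.0, 0.002, -1.0]]
top 49.59280288961184 [[-0.017, -0.992, 0.124, 0.421], [-1.0, 0.018, 0.004, 0.06], [-0.007, -0.124, -0.992, 0.869], [0.0, 0.0, 0.0, 1.0]]
core_dark 0.93 [283.8, 215.0, 46.7, 57.4] 306.9 242.8 [38. 41. 41.] [0.524 0.081 0.034]
core_dark 0.93 [171.6, 180.0, 55.5, 56.4] 198.9 208.7 [86. 55. 99.] [0.584 0.257 0.034]
core_dark 0.86 [174.7, 267.7, 60.2, 49.9] 202.6 292.8 [52. 98. 58.] [0.447 0.25  0.034]
core_dark 0.64 [310.6, 330.3, 62.9, 49.9] 340.2 356.3 [85. 55. 99.] [0.343 0.032 0.034]
core_pale 0.76 [466.3, 202.4, 42.8, 58.3] 485.3 229.6 [129. 102.  86.] [ 0.541 -0.208  0.034]
side 48.701132780473266 [[-0.862, -0.287, 0.417, 0.22], [-0.506, 0.458, -0.731, 0.583], [0.019, -0.841, -0.54, 0.441], [0.0, 0.0, 0.0, 1.0]]
core_dark 0.97 [420.6, 245.3, 55.4, 76.0] 449.4 283.4 [73. 49. 74.] [0.341 0.038 0.034]
core_dark 0.97 [238.8, 313.6, 96.8, 91.4] 286.4 358.5 [55. 84. 50.] [0.445 0.253 0.034]
core_dark 0.87 [270.4, 228.6, 72.7, 56.5] 307.7 256.6 [42. 38. 33.] [0.523 0.082 0.034]
core_pale 0.92 [358.3, 153.6, 56.0, 44.4] 385.9 173.9 [108.  85.  72.] [ 0.54  -0.208  0.034]
dropper 0.84 [301.3, 144.9, 23.6, 42.5] 313.0 168.7 [88. 70. 56.] [ 0.658 -0.157  0.034]
```

View pics/top0.png

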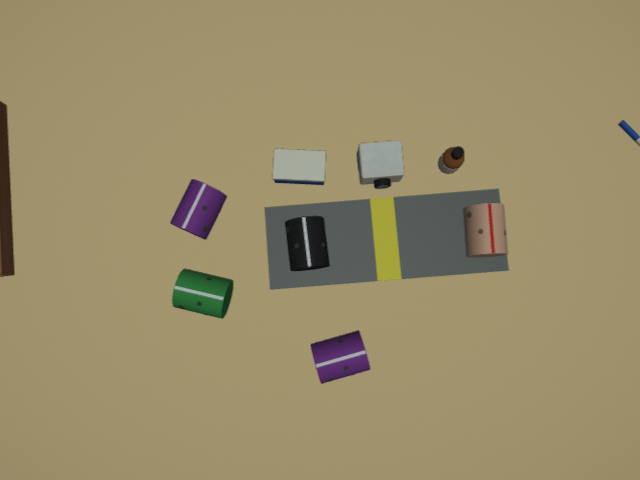

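View pics/side0.png

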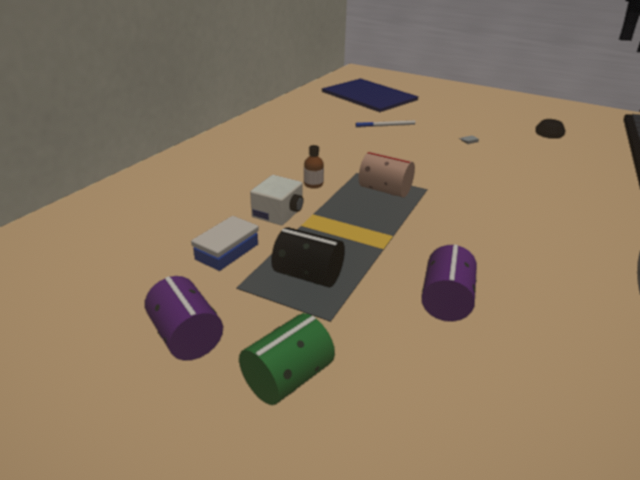

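The top picture shows the shaped-alike candidates: black (307,243) on the mat, purple (199,209), green (203,293) and purple (340,357). I pick the black one, on the mat opposite the pale core (486,230). The band is at (386,239), the camera at (381,163) and the dropper at (453,160). Next I measure the geometry and check the choice in a crop.

Run:
```python
from h import *
for n in("top","side"):
    c=capture(n);hsv=cv2.cvtColor(c["color"],cv2.COLOR_RGB2HSV)
    H,S,V=[hsv[...,i].astype(int) for i in range(3)]
    yel=((H>20)&(H<35)&(S>200)&(V>100)).astype(np.uint8) if n=="top" else ((H>15)&(H<32)&(S>190)&(V>90)).astype(np.uint8)
    k,l,st,ce=cv2.connectedComponentsWithStats(yel);i=1+np.argmax(st[1:,4])
    pts=np.argwhere(l==i)[:,::-1]
    W=np.array([ray(c,u,v,.002)[:2] for u,v in pts])
    rc=cv2.minAreaRect((W*1000).astype(np.float32));print(n,"band",st[i],rc,"mean",W.mean(0).round(4))
    ms=masks_of(c,"core_dark")
    m=min(ms,key=lambda m:c["color"][m["pixels"]].astype(float).mean(0).std())
    x,y,w,h=map(int,m["box"])
    line=np.zeros((480,640),bool);line[y:y+h,x:x+w]=True
    line&=m["pixels"]&(c["color"].min(2)>110)
    p=np.argwhere(line)[:,::-1];Wl=np.array([ray(c,u,v,.066)[:2] for u,v in p])
    rc=cv2.minAreaRect((Wl*1000).astype(np.float32));print("line",len(p),rc,cv2.boxPoints(rc).round().tolist())
    if n=="top":
        mat=((S<90)&(V>45)&(V<110)).astype(np.uint8)
        mat[:185]=0;mat[295:]=0;mat[:,:255]=0;mat[:,520:]=0
        p=cv2.findNonZero(mat);
        k,l,st,ce=cv2.connectedComponentsWithStats(mat|yel);i=1+np.argmax(st[1:,4])
        pts=np.argwhere(l==i)[:,::-1];W=np.array([ray(c,u,v,.002)[:2] for u,v in pts])
        rc=cv2.minAreaRect((W*1000).astype(np.float32));print("mat",rc,cv2.boxPoints(rc).round().tolist())
    crop=cv2.resize(c["color"][y-60:y+h+60,x-60:x+w+120],None,fx=3,fy=3)
    if n=="top": save(c,"crop1.png",crop)
    m2=masks_of(c,"core_pale")[0]; print("pale",m2["box"])
```

```text
Traceback (most recent call last):
ValueError: attempt to get argmax of an empty sequence
```

Run:
```python
import cv2
for n,P in(("top",[(386,239),(390,265),(350,240),(345,260),(430,230),(300,350),(307,243),(306,230)]),("side",[(345,231),(370,237),(330,205),(290,290),(309,237)])):
    a=cv2.imread(f"pics/{n}0.png");h=cv2.cvtColor(a,cv2.COLOR_BGR2HSV)
    for u,v in P: print(n,u,v,a[v,u,::-1],h[v,u])
```

```text
top 386 239 [163 162  56] [ 30 167 163]
top 390 265 [163 163  57] [ 30 166 163]
top 350 240 [87 93 90] [75 16 93]
top 345 260 [86 92 89] [75 17 92]
top 430 230 [84 90 88] [80 17 90]
top 300 350 [163 149 110] [ 22  83 163]
top 307 243 [163 169 172] [100  13 172]
top 306 230 [141 145 147] [100  10 147]
side 345 231 [170 139  58] [ 22 168 170]
side 370 237 [170 139  59] [ 22 167 170]
side 330 205 [74 75 72] [40 10 75]
side 290 290 [71 72 70] [45  7 72]
side 309 237 [151 148 140] [ 22  19 151]
```

```bash
cat > m.py <<'E'
from h import *
def R(W): return cv2.minAreaRect((np.array(W)*1000).astype(np.float32))
def big(mask):
    k,l,st,ce=cv2.connectedComponentsWithStats(mask.astype(np.uint8));return np.argwhere(l==1+np.argmax(st[1:,4]))[:,::-1]
def dark(c):
    ms=[m for m in masks_of(c,"core_dark")]
    return min(ms,key=lambda m:np.ptp(np.median(c["color"][m["pixels"]].astype(float),axis=0))+.3*np.median(c["color"][m["pixels"]])) if ms else None
def cyl(p,n=60):
    x,y,a=p;t=np.linspace(0,2*np.pi,n);ax=np.array([np.cos(a),np.sin(a),0]);s=np.array([-ax[1],ax[0],0])
    return np.array([[x,y,.034]+e*.04*ax+.032*(np.cos(q)*s+np.sin(q)*np.array([0,0,1])) for e in(-1,1) for q in t])
def fit(c,mask,p0):
    "fit cylinder silhouette (x,y,angle of axis) to mask"
    from scipy.optimize import minimize
    m=mask.astype(np.uint8);sc=4
    M=cv2.resize(m,None,fx=sc,fy=sc,interpolation=cv2.INTER_NEAREST)
    def cost(p):
        h=cv2.convexHull(np.array([(proj(c,q)+.5)*sc for q in cyl(p)]).round().astype(np.int32))
        I=np.zeros_like(M);cv2.fillConvexPoly(I,h,1);return np.sum(I!=M)/sc**2
    s=np.array([[0,0,0],[.01,0,0],[0,.01,0],[0,0,.15]])
    o=minimize(cost,p0,method="Nelder-Mead",options=dict(initial_simplex=np.array(p0)+s,xatol=1e-4,fatol=.5))
    return o.x,o.fun,m.sum()
E
python3 - <<'E'
from m import *
for n in("top","side"):
    c=capture(n);hsv=cv2.cvtColor(c["color"],cv2.COLOR_RGB2HSV)
    H,S,V=[hsv[...,i].astype(int) for i in range(3)]
    yel=(S>135)&(H>15)&(H<35)&(V>100)
    W=[ray(c,u,v,.002)[:2] for u,v in big(yel)];print(n,"band",R(W),np.mean(W,0).round(4))
    m=dark(c);x,y,w,h=map(int,m["box"])
    f=fit(c,m["pixels"],(.524,.081,0));print("dark",m["box"],f, "deg",np.degrees(f[0][2]))
    line=m["pixels"]&(c["color"].min(2)>110)
    print("line",R([ray(c,u,v,.066)[:2] for u,v in big(line)]))
    p=max(masks_of(c,"core_pale"),key=lambda m:m["confidence"]);f=fit(c,p["pixels"],(.54,-.208,0));print("pale",f)
    if n=="top":
        mat=(S<60)&(V>50)&(V<130)|yel;mat[:188]=0
        pts=big(mat);b=R([ray(c,u,v,.002)[:2] for u,v in pts]);print("mat",b,cv2.boxPoints(b).round().tolist())
        save(c,"crop1.png",cv2.resize(c["color"][130:310,250:520],None,fx=2.9,fy=2.9,interpolation=cv2.INTER_CUBIC))
E
```

```text
top band ((533.9439697265625, -49.40727996826172), (139.64939880371094, 39.00462341308594), 3.556711435317993) [ 0.5333 -0.0494]
dark [286.0, 219.4, 42.7, 51.4] (array([0.52327314, 0.08129891, 0.11137847]), np.float64(87.25), np.uint64(2034)) deg 6.381516349342558
line ((523.5035400390625, 81.88529968261719), (76.43607330322266, 5.408069133758545), 5.99807071685791)
pale (array([ 0.53938458, -0.20760783,  0.02449516]), np.float64(82.9375), np.uint64(2144))
mat ((533.9120483398438, -49.50874328613281), (140.40704345703125, 399.64483642578125), 3.5798346996307373) [[451.0, 146.0], [476.0, -253.0], [616.0, -245.0], [592.0, 154.0]]
side band ((533.7744750976562, -50.44074630737305), (139.57861328125, 39.76850891113281), 3.5567739009857178) [ 0.5315 -0.0503]
dark [272.4, 229.2, 74.8, 60.5] (array([0.52376169, 0.08108422, 0.11546743]), np.float64(116.1875), np.uint64(3329)) deg 6.615796256197778
line ((523.4089965820312, 80.69374084472656), (76.00603485107422, 5.693004608154297), 6.043188095092773)
pale (array([ 0.53941815, -0.20759716,  0.01325004]), np.float64(67.9375), np.uint64(1930))
```

View pics/crop1.png

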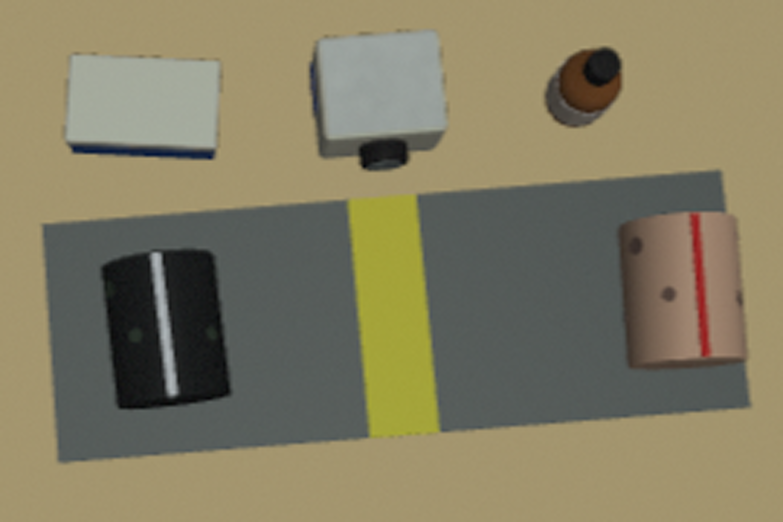

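The crop confirms it: the black core with the white line lies on the mat's left part, with nothing between it and the yellow band. The mark is at about (0.534, -0.050). The core is at (0.5235, 0.081), 131 mm away, with its axis about 2.4° off square. I'll push with both fingertips, half shut and aligned across the mat, so that they square it too. First I turn the tool.

>>> {"op": "apply_moves", "data": {"steps": [[[0.4,0,0,0,0,0,-0.179],[0.4,0,0,0,0,0,-0.179],[0.4,0,0,0,0,0,-0.179],[0.4,0,0,0,0,0,-0.179],[0.4,0,0,0,0,0,-0.179],[0.4,0,0,0,0,0,-0.179],[0.4,0,0,0,0,0,-0.179],[0.4,0,0,0,0,0,0]]]}}

```text
time_s: 1.75
tcp_pos: [0.23, -0.5811, 0.2396]
ee_rot: [[0.057, -0.998, -0.0], [-0.998, -0.057, 0.0], [-0.0, 0.0, -1.0]]
wrist_force: [0.4, 0.2, 0.3]
gripper_width: 0.404
```

>>> {"op": "apply_moves", "data": {"steps": [[[0.4,-25,-12,0,0,0,-0.005],[0.4,-50,-23.5,0,0,0,0],[0.4,-50,-23.5,0,0,0,0],[0.4,-50,-23.5,0,0,0,0],[0.4,-50,-23.5,0,0,0,0],[0.4,-50,-23.5,0,0,0,0],[0.4,-50,-23.5,0,0,0,0],[0.4,-50,-23.5,0,0,0,0],[0.4,-50,-23.5,0,0,0,0],[0.4,-50,-23.5,0,0,0,0],[0.4,-50,-23.5,0,0,0,0],[0.4,-50,-23.5,0,0,0,0]]]}}

```text
time_s: 3.25
tcp_pos: [0.4637, 0.0118, 0.24]
ee_rot: [[0.061, -0.998, 0.001], [-0.998, -0.061, 0.0], [-0.0, -0.001, -1.0]]
wrist_force: [0.8, -0.9, -0.5]
gripper_width: 0.401
```

>>> {"op": "apply_moves", "data": {"steps": [[[0.4,-43,-21,0,0,0,0],[0.4,-43,-21,0,0,0,0],[0.4,-42,-21,0,0,0,0],[0.4,0,0,40,0,0,0],[0.4,0,0,40,0,0,0],[0.4,0,0,40,0,0,0],[0.4,0,0,30,0,0,0],[0.4,0,0,0,0,0,0]]]}}

```text
time_s: 4.25
tcp_pos: [0.5166, 0.1409, 0.0875]
ee_rot: [[0.061, -0.998, -0.005], [-0.998, -0.061, -0.003], [0.003, 0.005, -1.0]]
wrist_force: [1.1, 0.1, 0.2]
gripper_width: 0.4
```

Run:
```python
from m import *
c=capture("side");save(c,"side2.png");s=sense();print(s["tcp_pos"],np.round(s["ee_rot"],4).tolist(),s["gripper_width"],s["wrist_force"])
m=dark(c);print(m["box"],fit(c,m["pixels"],(.524,.081,.1)))
```

```text
[0.51794315 0.14159813 0.08933164] [[0.0625, -0.998, -0.0011], [-0.998, -0.0625, -0.0011], [0.001, 0.0011, -1.0]] 0.40027192430527975 [0.56187822 0.46397242 0.50764221]
[273.0, 229.1, 70.4, 60.0] (array([0.52315183, 0.08130386, 0.13259305]), np.float64(685.0), np.uint64(2644))
```

View pics/side2.png

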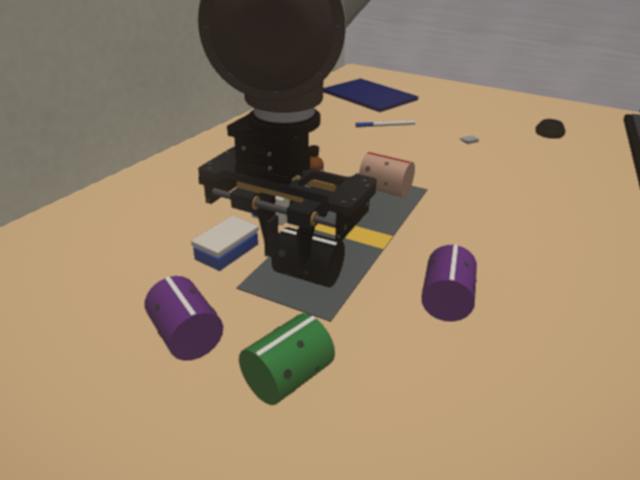

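Both fingers stand behind the black core, clear of everything else. Now I lower the tips to 38 mm above the mat and start the push, meeting the core slowly after about 19 mm.

>>> {"op": "apply_moves", "data": {"steps": [[[0.4,0,0,16,0,0,0],[0.4,0,0,16,0,0,0],[0.4,0,0,0.3,0,0,0],[0.4,4,0,0,0,0,0],[0.4,4,0,0,0,0,0],[0.4,4,0,0,0,0,0],[0.4,3,0,0,0,0,0],[0.4,2,0,0,0,0,0],[0.4,2,0,0,0,0,0],[0.4,2,0,0,0,0,0],[0.4,2.5,0,0,0,0,0],[0.4,3,0,0,0,0,0]]]}}

```text
time_s: 5.85
tcp_pos: [0.5197, 0.1152, 0.0572]
ee_rot: [[0.064, -0.998, -0.0], [-0.998, -0.064, -0.0], [0.0, 0.0, -1.0]]
wrist_force: [0.7, 0.0, 0.0]
gripper_width: 0.402
```

>>> {"op": "apply_moves", "data": {"steps": [[[0.4,3,0,0,0,0,0],[0.4,3.5,0,0,0,0,0],[0.4,4,0,0,0,0,0],[0.4,4.5,0,0,0,0,0],[0.4,5,0,0,0,0,0],[0.4,5,0,0,0,0,0],[0.4,5,0,0,0,0,0],[0.4,5,0,0,0,0,0],[0.4,5,0,0,0,0,0],[0.4,4,0,0,0,0,0],[0.4,3,0,0,0,0,0],[0.4,2,0,0,0,0,0]]]}}

```text
time_s: 7.35
tcp_pos: [0.5228, 0.0662, 0.0572]
ee_rot: [[0.064, -0.998, -0.0], [-0.998, -0.064, -0.0], [0.0, 0.0, -1.0]]
wrist_force: [-0.1, -0.4, -0.2]
gripper_width: 0.399
```

Run:
```python
from m import *
for n in ("side","top"):
    c=capture(n);save(c,n+"3.png");s=sense();print(s["time_s"],s["tcp_pos"],s["wrist_force"])
    m=dark(c);print(m and (m["confidence"],m["box"],fit(c,m["pixels"],(.53,.025,.06))))
```

```text
7.4 [0.52277231 0.06606772 0.05723907] [ 0.33521836  0.86424003 -0.69321339]
(0.78, [293.5, 212.8, 66.0, 49.5], (array([0.519711  , 0.02418661, 0.41215142]), np.float64(1013.3125), np.uint64(1855)))
7.5 [0.52279175 0.06631137 0.05723323] [ 0.12323471 -0.4174274  -0.53548822]
(0.63, [341.3, 213.3, 25.9, 53.4], (array([0.52125839, 0.00311472, 0.52030368]), np.float64(1303.4375), np.uint64(761)))
```

View pics/side3.png

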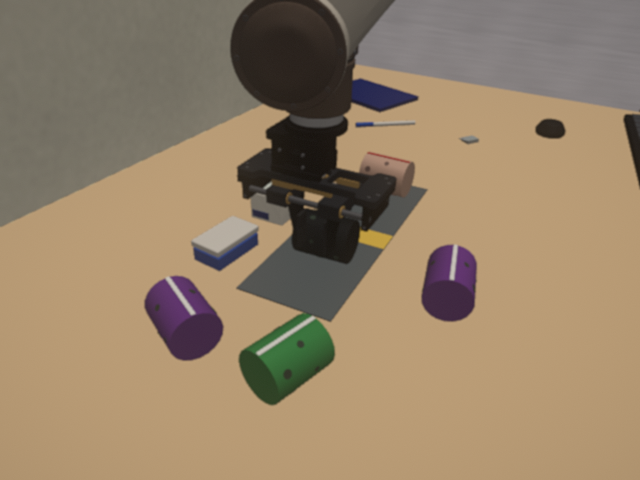

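The core moved with the fingers towards the band and is still square. I'll find its exact position from its unoccluded edges.

```bash
cat >> m.py <<'E'
def edges(c,p):
    q=np.array([proj(c,w) for w in cyl(p)]);return q[:,0].min(),q[:,1].min(),q[:,0].max(),q[:,1].max()
def track(a=.0622):
    "dark core (x,y) from unoccluded edges: side bottom/left/right, top right/top/bottom"
    from scipy.optimize import least_squares
    T=[]
    for n,ks in(("side",(0,2,3)),("top",(2,))):
        c=capture(n);m=dark(c)
        if m is None: print("none",n);continue
        x,y,w,h=m["box"];b=(x,y,x+w,y+h);print(n,np.round(b,1),round(m["confidence"],2));T.append((c,ks,b))
    f=lambda p:np.concatenate([[edges(c,(p[0],p[1],p[2]))[k]-b[k] for k in ks] for c,ks,b in T])
    o=least_squares(f,(.53,.02,a),x_scale=(.01,.01,.1));return o.x,o.fun.round(1)
E
python3 - <<'E'
from m import *
print(track()); s=sense();print(s["time_s"],s["tcp_pos"])
E
```

```text
side [291.7 212.2 360.  266.3] 0.62
top [338.9 214.1 367.1 267.7] 0.7
(array([0.5259245 , 0.02585175, 0.1919873 ]), array([ 0.5,  0.1, -1.4, -1.2]))
7.75 [0.52279403 0.06646306 0.05724777]
```

>>> {"op": "apply_moves", "data": {"steps": [[[0.4,1,0,0,0,0,0],[0.4,2,0,0,0,0,0],[0.4,3,0,0,0,0,0],[0.4,4,0,0,0,0,0],[0.4,5,0,0,0,0,0],[0.4,5,0,0,0,0,0],[0.4,5,0,0,0,0,0],[0.4,5,0,0,0,0,0],[0.4,5,0,0,0,0,0],[0.4,5,0,0,0,0,0],[0.4,5,0,0,0,0,0],[0.4,4,0,0,0,0,0]]]}}

```text
time_s: 9.25
tcp_pos: [0.5259, 0.0171, 0.0572]
ee_rot: [[0.064, -0.998, -0.0], [-0.998, -0.064, -0.0], [0.0, 0.0, -1.0]]
wrist_force: [-0.1, -0.1, 0.4]
gripper_width: 0.399
```

>>> {"op": "apply_moves", "data": {"steps": [[[0.4,4,0,0,0,0,0],[0.4,3.5,0,0,0,0,0],[0.4,3,0,0,0,0,0],[0.4,2.5,0,0,0,0,0],[0.4,2,0,0,0,0,0],[0.4,2,0,0,0,0,0],[0.4,1.5,0,0,0,0,0],[0.4,1,0,0,0,0,0],[0.4,0.5,0,0,0,0,0],[0.4,0,0,0,0,0,0]]]}}

```text
time_s: 10.5
tcp_pos: [0.5272, -0.0025, 0.0573]
ee_rot: [[0.064, -0.998, 0.0], [-0.998, -0.064, -0.0], [0.0, -0.0, -1.0]]
wrist_force: [-0.2, -0.6, 0.7]
gripper_width: 0.401
```

Run:
```python
from m import *
print(track()); s=sense();print(s["time_s"],s["tcp_pos"],np.round(s["ee_rot"],4)[0])
c=capture("side");save(c,"side4.png",cv2.resize(c["color"][120:300,240:480],None,fx=3,fy=3))
```

```text
side [309.7 193.1 376.5 240.6] 0.94
top [392.1 243.7 409.5 263.1] 0.73
(array([ 0.53890276, -0.04895939,  0.02657432]), array([ 0.9, -0.5, -1.1, -0.8]))
10.7 [ 0.52718852 -0.00246561  0.05723328] [ 6.400e-02 -9.979e-01 -1.000e-04]
```

View pics/side4.png

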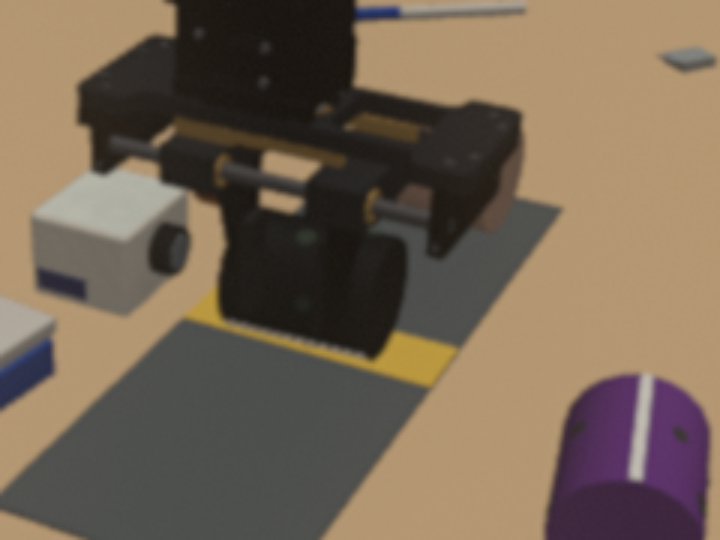

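The core now appears to lie on the band at about y = -0.049, a few mm ahead of the fingers. I back off, lift, and measure with a clear view.

>>> {"op": "apply_moves", "data": {"steps": [[[0.4,-5,0,0,0,0,0],[0.4,-15,0,0,0,0,0],[0.4,-25,0,0,0,0,0],[0.4,-25,0,-20,0,0,0],[0.4,0,0,-45,0,0,0],[0.4,0,0,-45,0,0,0],[0.4,-45,0,-20,0,0,0],[0.4,-50,0,0,0,0,0],[0.4,-50,0,0,0,0,0],[0.4,-30,0,0,0,0,0],[0.4,0,0,0,0,0,0]]]}}

```text
time_s: 12.12
tcp_pos: [0.5109, 0.2447, 0.187]
ee_rot: [[0.068, -0.998, 0.0], [-0.998, -0.068, 0.0], [-0.0, -0.0, -1.0]]
wrist_force: [0.3, -0.3, -0.2]
gripper_width: 0.401
```

Run:
```python
from m import *
u=np.array([.062,-.998]);w=np.array([.998,.062]);mk=np.array([.534,-.050])
for n in("top","side"):
    c=capture(n);m=dark(c)
    f=fit(c,m["pixels"],(.537,-.049,.06));d=f[0][:2]-mk
    print(n,round(m["confidence"],2),m["box"],f,"along %.1f across %.1f mm yaw off %.1f deg"%(d@u*1e3,d@w*1e3,np.degrees(f[0][2])-3.57))
    p=max(masks_of(c,"core_pale"),key=lambda m:m["confidence"]);print("pale",fit(c,p["pixels"],(.54,-.208,0)))
    print("dropper",[q["box"] for q in masks_of(c,"dropper")])
    if n=="top": save(c,"top5.png")
s=sense();print(s["time_s"],s["tcp_pos"])
```

```text
top 0.77 [365.2, 207.1, 44.3, 57.3] (array([ 0.53677876, -0.04598922,  0.11303312]), np.float64(86.8125), np.uint64(2047)) along -3.8 across 3.0 mm yaw off 2.9 deg
pale (array([ 0.53948012, -0.20759187,  0.0066244 ]), np.float64(76.5), np.uint64(2167))
dropper [[437.1, 144.3, 28.3, 29.1]]
side 0.69 [312.9, 188.8, 61.6, 51.4] (array([ 0.53657417, -0.04516518,  0.12746331]), np.float64(95.5625), np.uint64(2454)) along -4.7 across 2.9 mm yaw off 3.7 deg
pale (array([ 0.53928698, -0.20670049,  0.01034305]), np.float64(62.125), np.uint64(1939))
dropper [[307.9, 172.4, 16.5, 12.6]]
12.525 [0.51166025 0.24126571 0.18736889]
```

View pics/top5.png

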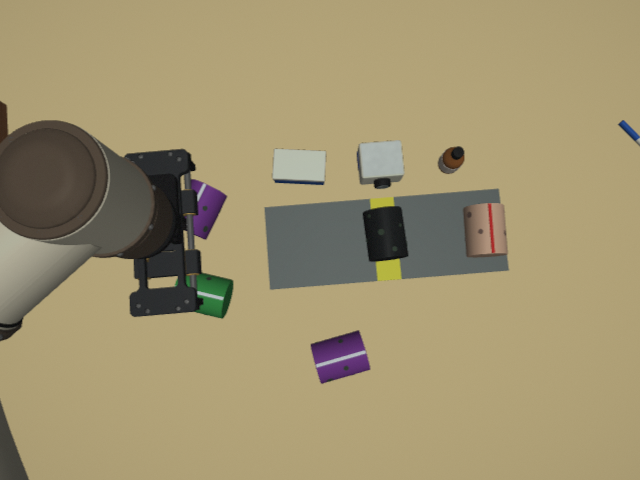

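The core lies on the band, about 4 mm short of its middle and about 3° off square. The pale core and the dropper have not moved. I check that it is at rest before handing in.

Run:
```python
from m import *
P=[]
for i in range(8):
    c=capture("top");m=dark(c);f=fit(c,m["pixels"],(.5367,-.046,.1))[0];print(round(sense()["time_s"],2),f.round(4),round(np.degrees(f[2])-3.57,1))
```

```text
12.62 [ 0.5368 -0.0458  0.1086] 2.7
12.72 [ 0.537  -0.0454  0.1246] 3.6
12.82 [ 0.5382 -0.0384  0.7278] 38.1
12.93 [ 0.5368 -0.0455  0.1156] 3.1
13.03 [ 0.537  -0.0455  0.1252] 3.6
13.12 [ 0.537  -0.0455  0.1202] 3.3
13.22 [ 0.5364 -0.0456  0.1151] 3.0
13.32 [ 0.5367 -0.0453  0.1087] 2.7
```

```bash
python3 -c "
from station import r
print(r.finish_job())"
```

```text
the job is handed in; nothing more can be done
None
```

I rolled the black core along the mat to the yellow band and handed the job in at about 13.3 s. I pushed it with both fingertips about 38 mm above the mat, at up to 40 mm/s with a gradual ease-off, then backed the arm clear.

**Position:** the core's centre is about 4 mm short of the band's middle and 3 mm off the mat's centreline, so it does not overhang.

**Squareness:** its axis is about 3° off square. It started about 2.4° off, and the two-finger push did not correct that. I left it, because a further nudge risked sending it past the band.

**At rest:** seven of eight top-camera fits over the last 0.7 s before handing in agreed to within about 0.5 mm. The eighth gave a 38° yaw. I took it as a bad mask but did not look at that frame.

**Other things:** the pale core is where it started, to within 1 mm. The dropper stands in the same place in the top picture; I did not measure its position.

**Earlier disagreement:** a position estimate made while the fingers hid part of the core put it about 3 mm further on. I trusted the later, unobstructed views from both cameras, which agreed with each other.

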